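# Fit a spread circlip over a rotary stage's spindle

### The job

The inspection lamp hangs over the spindle of the rotary stage: swing its arm clockwise (seen from above) out of the way until it snaps over and seats at the end of its travel. Then take the circlip pliers from their rest, with the ring already on their tips, squeeze the handles to spread the ring, slide it level down over the end of the spindle to the groove just above the brass bearing face, and finish still holding the pliers there, handles squeezed and the ring spread around the groove, without leaning on the stage. Leave the brass objective, the vial and the screwdriver where they are.

Things in the scene. Friction and masses are not known exactly. Their poses are not given: they have to be found in the camera images.
- lamp_arm (a joint): hinge of the lamp's arm, rad: 0 = lamp right above the spindle, grows clockwise seen from above; end stop 1.76. An over-centre spring resists up to 1.3 (at most 3 N at lamp_arm_bar; let go there, the arm swings part of the way back); from about 1.45 on it snaps the arm onto the stop and holds it: seated at 1.70 or more.
- lamp_arm_bar (a point): where to pinch or push the lamp's arm: centre of its straight aluminium bar (12 mm wide, 18 mm high, 164 mm above the bench), 70 mm from the hinge axis. x points along the arm from hinge to lamp, z up. The black lamp (46 mm across) begins 20 mm further out and reaches 62 mm above and 34 mm below this point; hinge collar (32 mm across) and post end at most 32 mm higher.
- lamp_hinge (a point): point on the upright hinge axis of the lamp's arm, at the height of the bar's centre, 120 mm from the spindle axis; fixed to the stage.
- stage: rotary stage, fixed; origin on the bench right under the spindle axis, z up. Cross slide 150 x 120 mm, black graduated disc (diameter 110, top 87 mm up), brass bearing face (diameter 62, top 91 mm up), upright steel spindle stub (diameter 39, end 112 mm up, last 6 mm tapered to 31). The lamp's post, 196 mm high, stands on its far left corner.
- spindle_groove (a point): centre of the ring groove, on the spindle axis, 92.6 mm above the bench: the dark groove (3.2 mm high) just above the brass bearing face, 19 mm below the spindle's end. z up along the spindle. When the ring lies on the bearing face, ring_center is 0.4 mm below this point.
- pliers: circlip pliers, tips bent down, about 0.24 kg, lying level on a rest. Origin on the pivot, mid-thickness, 45 mm above the bench; x from the handles to the ring (roughly +y of the world), z up. Red handles 14 mm high, 11 mm thick, 34 to 118 mm behind the pivot, upright outer faces. Rest supports under the pivot and under the handle ends (102 to 114 mm back), between them a plate 5 mm high.
- pliers_grip (a point): grip point midway between the handles, mid-height, 48 mm behind the pivot, at the centre of mass; axes as pliers, handles close along y. Over the outer faces 48 mm when free, 38 mm squeezed to the built-in stop. About 7 N starts the squeeze, 18 N completes it; more does no harm. The outer faces turn inwards a little, so a full squeeze pushes the pliers about 2.5 mm forward (+x) in the fingers.
- ring_center (a point): point of the pliers to bring onto the spindle axis: middle of the spread ring, mid-thickness; 91.1 mm ahead of the pivot, 24 mm below it, 139.1 mm ahead of pliers_grip. Steel ring 2.5 mm thick, 4 mm wide, level when the pliers are; stays on the tips. Inside 38 mm wide when free (does not pass the spindle); fully spread it clears it by about 3 mm all round.
- handle_left (a joint): squeeze of the pliers, rad: 0 = free, 0.106 = handles squeezed to the stop, ring fully spread; 0.08 and more counts as spread.
- objective_center (a point): bystander: brass microscope objective, diameter 29 mm, 38 mm high, standing; point half-way up.
- vial_center (a point): bystander: small amber vial with black cap, diameter 32 mm, 55 mm high, standing; point half-way up.
- driver_grip (a point): bystander: screwdriver with blue handle, 160 mm long, lying; point on its handle.
Not all that is in view belongs to the job. Of the things like the pliers, leave any that is brown or purple; of the rest the larger one is meant.

How it is judged:
By the outcome, as a careful person would: the job done as asked, in the order asked, and still so for the second after the job is handed in, while the arm keeps its last pose, push and grip.
It also fails if it takes over 61 s, if anything falls off the work surface, if the arm or the gripper's body presses on something with over 40 N, if the wrist force passes 120 N, or if a joint passes its speed limit or range.

### The arm

A 6-joint arm with a two-finger parallel gripper is mounted at the origin on the work surface. World frame = base frame: x ahead of the robot, y to its left, z up, the work surface at z = 0. Lengths are in mm, angles in rad, forces in N, time in s.
With the tool pointing down it reaches from about 350 to 975 mm from the base axis. Payload 7.1 kg.
Tool frame: the origin (TCP) lies on the front face of the gripper's body, between the roots of the fingers; the fingertips stand 80 mm ahead of it and the grasp point (between the pads) lies 61 mm ahead of it; z points along the fingers, y is the line along which they close (so a half turn about z gives the same grasp; the last joint's range is limited). The gripper opens to 88 mm and grips with 3 to 60 N. Pads are 20 mm wide; open, the fingers measure 115 mm over their backs; the gripper's body (75 mm by 178 mm) begins 61 mm behind the grasp point.
Start: joints at [1.135, 0.423, 1.63, -0, 1.089, -0.019], TCP at [252.991, 571.49, 302.675] pointing down, gripper open.
Joint ranges: [-3, 3], [-0.9, 2.11], [0.09, 2.58], [-1.31, 4.45], [0.11, 2.69], [-2.54, 2.54]. Speed limits (rad/s): [2.39, 2.39, 3.01, 3.14, 3.14, 3.14].

### API

Orientations are given as a rotation vector (axis times angle).
In Python, from workcell import readout, vision, close_job gives the robot as it stands.
- The arm moves only by the tool servo_tool, never from a script. Its argument "plan" is a list that holds one entry, the list of rows, each a list of 7 numbers: the gripper command: -1 is fully open, 1 is shut, values between are in proportion, then the shift along the world's x, y, z in units of 40 mm (1.0 is 40 mm), then the turn, a rotation vector about the world's x, y, z in units of 5 degrees (1.0 is 5 degrees). A call has 1 to 5 rows; each row shifts and turns the commanded pose from where the row before left it; what a row does not reach is not made up. A row lasts 1/12 s, in which the tool goes at most 41.7 mm and 7.16 degrees, less where a joint would pass 70% of its speed; a pose out of reach is approached as far as the arm can. A call is refused whole if a number of a shift passes 1 or a number of a turn 1, either way. A call with a gripper value outside its range is refused whole. The fingers move at their own pace and stop on an object; the grip force is fixed at half the most. Time passes only in rows, so rows that do not move let the fingers close. It gives the time, the measured TCP pose, the force, the opening and the grip force at its end, in the units of the state.
- readout.get_obs(): the state, without advancing time (a new reading comes with each control period).
- vision.get_image(name): name is "side" or "top"; returns the picture (480x640x3 uint8, red, green, blue); there is no depth.
- vision.camera_params(name): a dict with "fx", "fy", "cx", "cy" (pixels), "rvec" (rotation vector, rad) and "tvec" (3), from world to camera coordinates, as OpenCV has them. Camera axes: x right, y down, z forward; pixel columns grow to the right and rows downward; lengths in mm; the calibration is good to about 2 mm. A picture is of the moment at which its call begins. camera_params takes no time and is no camera call.
- close_job(): hands the job in; it is judged then, once.
The state is a dict: "t": time; "qpos": joint angles; "qvel": joint speeds; "joint_torque": joint torques, N m; "ee_pos": TCP position; "orientation": TCP orientation; "ft_force": force on the tool from outside, world axes, zero at the start; "moment": the same for the moment, N m; "width": finger opening in mm; "grasp_force": force on a finger pad.
Only numpy, scipy, OpenCV 4.12 (cv2) and the standard library are available. Lean on these libraries where they do the work, as an engineer would, in place of code of your own. Each camera call takes 0.05 s, during which the arm holds its last target. There are 200 camera calls.

## Working session

There is one attempt and no reset: what is moved stays moved. The work goes in short steps, Python scripts to look and compute and a tool call to move; the robot and the scene stay as the last step left them, time stands still between calls to the robot, and variables do not carry over. Pictures are saved under pics/ and viewed, at most 10 in all, crops included, and the job is handed in when it is done.

Besides the shell and the picture viewer there is one more tool, called after "Call:" as name([rows], argument=value, ...), one row to a line, values as JSON. servo_tool: Moves the arm, as the interface text tells. Its arguments: {"type":"object","properties":{"plan":{"type":"array"}},"required":["plan"]}

```bash
mkdir -p pics
cat > h.py <<'E'
import numpy as np, cv2
from workcell import readout, vision
def cam(n):
    p=vision.camera_params(n);K=np.array([[p['fx'],0,p['cx']],[0,p['fy'],p['cy']],[0,0,1.]])
    return K,np.array(p['rvec'],float),np.array(p['tvec'],float)
def ray(n,u,v):
    K,r,t=cam(n);R=cv2.Rodrigues(r)[0];d=R.T@np.linalg.solve(K,[u,v,1.]);return -R.T@t,d/np.linalg.norm(d)
def plane(n,u,v,z):
    o,d=ray(n,u,v);return o+d*(z-o[2])/d[2]
def proj(n,P):
    K,r,t=cam(n);return cv2.projectPoints(np.array(P,float).reshape(-1,1,3),r,t,K,None)[0].reshape(-1,2)
def shot(n,f):
    im=vision.get_image(n);np.save(f'pics/{f}.npy',im);cv2.imwrite(f'pics/{f}.png',im[:,:,::-1]);return im
E
python3 - <<'E'
from h import *
for n in('side','top'):
    shot(n,n+'0');print(n,cam(n), ray(n,320,240))
o=readout.get_obs();print({k:np.round(v,3) for k,v in o.items()})
E
```

```text
side (array([[605.9673229 ,   0.        , 321.65163233],
       [  0.        , 605.9673229 , 224.68190287],
       [  0.        ,   0.        ,   1.        ]]), array([ 0.9600142 ,  2.31681566, -1.19794522]), array([ 446.96761188,  -57.65691513, 1491.26617501])) (array([1208.33529318,  560.56273606,  807.88267024]), array([-0.57124857, -0.56425391, -0.59606426]))
top (array([[531.3628547 ,   0.        , 321.68940021],
       [  0.        , 531.3628547 , 239.84915415],
       [  0.        ,   0.        ,   1.        ]]), array([ 2.12546124, -2.1538248 ,  0.18813774]), array([-124.668939  ,  505.42842233, 1370.5366223 ])) (array([ 271.19278713, -115.67103383, 1436.12170503]), array([ 0.16433384, -0.00791919, -0.98637299]))
{'t': np.float64(0.1), 'qpos': array([ 1.135,  0.424,  1.631,  0.   ,  1.089, -0.019]), 'qvel': array([ 0.   , -0.002, -0.003,  0.   ,  0.001,  0.   ]), 'joint_torque': array([-0.0000e+00, -5.4561e+01, -2.7432e+01,  6.5000e-02,  1.9000e-02,
       -0.0000e+00]), 'ee_pos': array([252.836, 571.148, 301.969]), 'orientation': array([-6.500e-01, -3.073e+00,  2.000e-03]), 'ft_force': array([ 1.067, -0.38 ,  0.097]), 'moment': array([ 0.013, -0.027,  0.024]), 'grasp_force': np.float64(0.0), 'width': np.float64(87.547)}
```

View pics/top0.png

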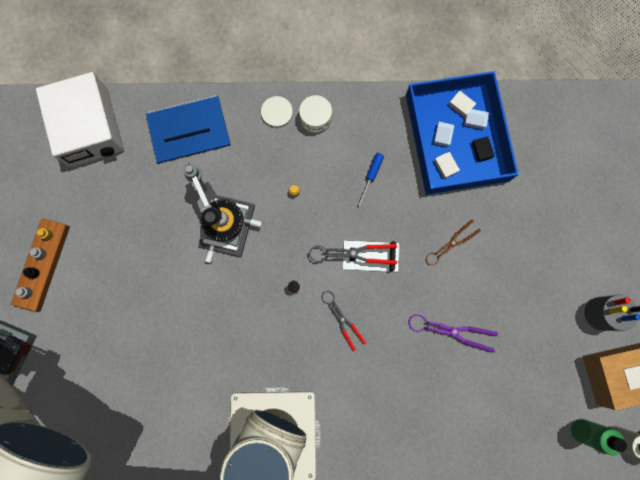

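View pics/side0.png

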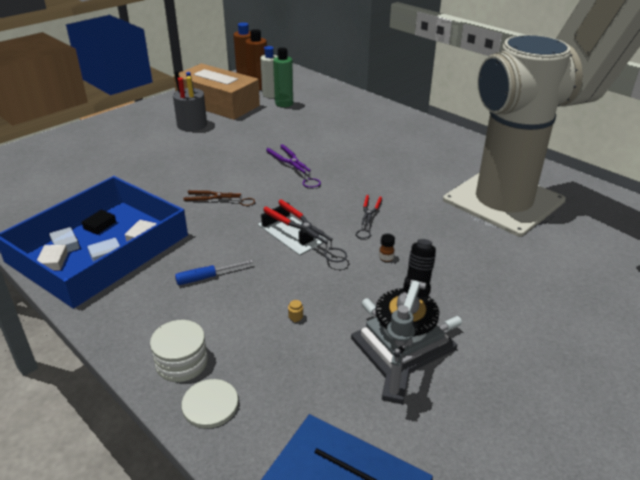

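The top view shows these candidates for the pliers:
- red pliers on the white rest (360,255)
- smaller red pliers (343,320)
- brown pliers (453,242)
- purple pliers (453,330)

Brown and purple are excluded, and the larger of the red ones is the pair on the rest, so I choose (360,255). The stage is at about (225,218), the lamp at (211,216) and the hinge at (192,171). I'll check the choice in one close crop.

Run:
```python
from h import *
t=np.load('pics/top0.npy')
c=t[150:275,170:410][:,:,::-1]
cv2.imwrite('pics/crop1.png',cv2.resize(c,None,fx=3.3,fy=3.3,interpolation=cv2.INTER_CUBIC))
hsv=cv2.cvtColor(t,cv2.COLOR_RGB2HSV)
m=((hsv[...,0]<8)|(hsv[...,0]>172))&(hsv[...,1]>150)&(hsv[...,2]>90)
m[:,:300]=0;m[275:]=0;m[:230]=0;m[:,410:]=0
n,l,s,ce=cv2.connectedComponentsWithStats(m.astype(np.uint8))
for i in range(1,n):
    if s[i,4]>15:
        r=cv2.minAreaRect(np.argwhere(l==i)[:,::-1].astype(np.float32));print('red',s[i],ce[i],r, plane('top',*ce[i],50))
# brass bearing face orange
m=(hsv[...,0]>10)&(hsv[...,0]<28)&(hsv[...,1]>120)&(hsv[...,2]>100)
n,l,s,ce=cv2.connectedComponentsWithStats(m.astype(np.uint8))
for i in range(1,n):
    if s[i,4]>40 and ce[i][1]<260 and 150<ce[i][0]<400: print('brass',s[i],ce[i],plane('top',*ce[i],91))
for nm,u,v,z in[('disc',225,218,87),('hinge',192,171,196),('lamp',211,216,226),('ring',316,255,21),('pivot',350,255,50),('obj',294,191,38),('vial',292,287,55)]: print(nm,plane('top',u,v,z).round(1))
```

```text
red [366 243  31   6 111] [380.89189189 246.0990991 ] ((380.9974670410156, 245.96446228027344), (4.061081409454346, 30.066253662109375), 85.91438293457031) [ 483.77720636 -287.46447528   50.        ]
red [366 259  31   6 117] [381.44444444 261.20512821] ((380.9538879394531, 261.42266845703125), (30.112384796142578, 4.144822120666504), 2.862405300140381) [ 443.57412157 -287.61804397   50.        ]
brass [289 185  10  11  87] [293.71264368 189.83908046] [628.68061139 -59.74691831  91.        ]
brass [214 207  20  25 200] [225.83  220.315] [549.78078284 115.61250408  91.        ]
disc [556.7 118.5  87. ]
hinge [650.5 181.  196. ]
lamp [532.5 126.9 226. ]
ring [ 466.2 -115.7   21. ]
pivot [ 461.1 -205.3   50. ]
obj [639.5 -58.3  38. ]
vial [378.5 -52.4  55. ]
```

View pics/crop1.png

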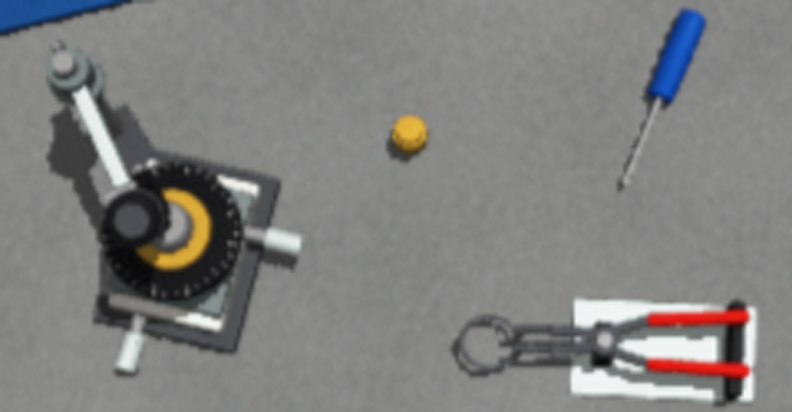

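The crop confirms it: large red-handled pliers on the white rest, ring at about (317,254), pivot (353,254). The lamp's bar runs from (194,178) to (208,205), with the hinge collar at about (194,173). Now working out the hinge, bar and spindle.

Run:
```python
from h import *
sp=plane('top',222.2,219.7,87)
for nm,u,v,z in[('posttop',189.7,168.8,196),('collar',194.2,173,180),('bar1',194.2,177.9,173),('bar2',207.9,205.2,173),('lamp',210.3,215.2,226),('pivot',353,254,50),('ring',316.7,254.5,21)]:
    P=plane('top',u,v,z);print(nm,P.round(1),'d spindle',np.linalg.norm((P-sp)[:2]).round(1))
print(sp)
# side check: project
H=plane('top',189.7,168.8,196)
print(proj('side',[sp,H,[sp[0],sp[1],226],[463,-211,50]]))
```

```text
posttop [656.  186.6 196. ] d spindle 120.3
collar [650.2 179.3 180. ] d spindle 111.6
bar1 [639.9 180.6 173. ] d spindle 103.3
bar2 [570.8 145.6 173. ] d spindle 27.2
lamp [534.4 128.6 226. ] d spindle 18.2
pivot [ 463.6 -213.2   50. ] d spindle 350.3
ring [ 467.6 -117.6   21. ] d spindle 257.7
[552.34621219 125.698063    87.        ]
[[407.25885179 309.23184344]
 [402.76369119 309.11574854]
 [414.98420107 244.98994375]
 [308.49592598 225.73148161]]
```

Call:
servo_tool([
  [[1, 0.62, -0.74, 0.2, 0, 0, 0], [1, 0.62, -0.74, 0.2, 0, 0, 0], [1, 0.62, -0.74, 0.2, 0, 0, 0], [1, 0.62, -0.74, 0.2, 0, 0, 0], [1, 0.62, -0.74, 0.2, 0, 0, 0]],
])

```text
t: 0.52
ee_pos: [377.6, 421.9, 342.7]
orientation: [-0.649, -3.073, 0.001]
ft_force: [0.4, 0.2, 0.4]
width: 57.7
grasp_force: 0.0
```

Call:
servo_tool([
  [[1, 0.62, -0.74, 0, 0, 0, 0], [1, 0.62, -0.74, 0, 0, 0, 0], [1, 0.62, -0.74, 0, 0, 0, 0], [1, 0.62, -0.74, 0, 0, 0, 0], [1, 0.62, -0.74, 0, 0, 0, 0]],
])

```text
t: 0.93
ee_pos: [501.8, 273.7, 342.5]
orientation: [-0.65, -3.073, 0.0]
ft_force: [0.9, -0.4, 0.4]
width: 24.7
grasp_force: 0.0
```

Call:
servo_tool([
  [[1, 0.62, -0.74, 0, 0, 0, 0], [1, 0.62, -0.74, 0, 0, 0, 0], [1, 0.62, -0.74, 0, 0, 0, 0], [1, 0.62, -0.74, 0, 0, 0, 0], [1, 0.62, -0.74, 0, 0, 0, 0]],
])

```text
t: 1.35
ee_pos: [625.8, 125.7, 342.3]
orientation: [-0.65, -3.073, 0.0]
ft_force: [1.0, -0.2, -0.3]
width: 0.4
grasp_force: 0.0
```

Call:
servo_tool([
  [[1, 0, 0, -0.6, 0, 0, 0], [1, 0, 0, -0.6, 0, 0, 0], [1, 0, 0, -0.5, 0, 0, 0], [1, 0, 0, -0.5, 0, 0, 0], [1, 0, 0, -0.5, 0, 0, 0]],
])

```text
t: 1.77
ee_pos: [624.7, 127.2, 233.2]
orientation: [-0.65, -3.073, 0.001]
ft_force: [0.1, -0.9, 0.7]
width: 0.3
grasp_force: 0.0
```

Run:
```python
from h import *
a=shot('top','t1')[110:260,140:300];b=shot('side','s1')[170:400,320:500]
f=lambda c,k:cv2.resize(c[:,:,::-1],None,fx=k,fy=k,interpolation=cv2.INTER_CUBIC)
A=f(a,2.6);B=f(b,2.0);c=np.zeros((max(A.shape[0],B.shape[0]),A.shape[1]+B.shape[1],3),np.uint8)
c[:A.shape[0],:A.shape[1]]=A;c[:B.shape[0],A.shape[1]:]=B;cv2.imwrite('pics/c1.png',c);print(c.shape,readout.get_obs()['ft_force'])
```

```text
(460, 776, 3) [-0.90478138 -0.46985576  0.16376963]
```

View pics/c1.png

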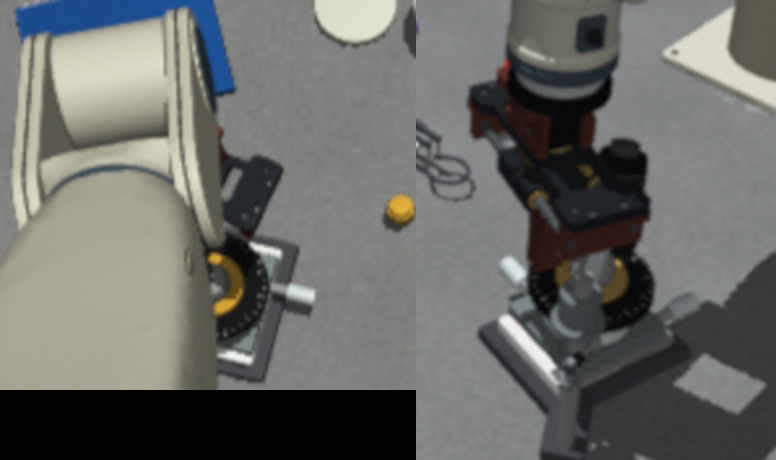

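The top view shows the gripper covering the lamp, with the disc at (218,283) in the crop. The side view shows the closed fingers down beside the hinge post. There's no contact force, so I start the push along the arc.

Call:
servo_tool([
  [[1, -0.12, 0.42, 0, 0, 0, 0], [1, -0.15, 0.2, 0, 0, 0, 0], [1, -0.15, 0.2, 0, 0, 0, 0], [1, -0.08, 0.23, 0, 0, 0, 0], [1, -0.08, 0.23, 0, 0, 0, 0]],
])

```text
t: 2.28
ee_pos: [601.8, 179.2, 235.7]
orientation: [0.649, 3.072, 0.0]
ft_force: [2.8, -4.7, 0.4]
width: 0.4
grasp_force: 1.8
```

Call:
servo_tool([
  [[1, 0, 0.24, 0, 0, 0, 0], [1, 0, 0.24, 0, 0, 0, 0], [1, 0.06, 0.16, 0, 0, 0, 0], [1, 0.06, 0.16, 0, 0, 0, 0], [1, 0.1, 0.16, 0, 0, 0, 0]],
])

```text
t: 2.7
ee_pos: [610.3, 218.0, 234.5]
orientation: [-0.649, -3.072, -0.0]
ft_force: [-0.5, -0.0, 0.6]
width: 0.5
grasp_force: 0.2
```

Call:
servo_tool([
  [[1, 0.1, 0.1, 0, 0, 0, 0], [1, 0.1, 0.1, 0, 0, 0, 0], [1, 0.1, 0.05, 0, 0, 0, 0], [1, 0, 0, 0, 0, 0, 0], [1, 0, 0, 0, 0, 0, 0]],
])

```text
t: 3.12
ee_pos: [620.7, 226.9, 234.2]
orientation: [-0.649, -3.068, 0.004]
ft_force: [-8.9, -2.3, 6.3]
width: 0.7
grasp_force: 5.0
```

Call:
servo_tool([
  [[1, -0.3, -0.1, 0, 0, 0, 0], [1, -0.1, -0.1, 0, 0, 0, 0], [1, 0, 0, 0.8, 0, 0, 0], [1, 0, 0, 0.9, 0, 0, 0], [1, 0, 0, 0.9, 0, 0, 0]],
])

```text
t: 3.53
ee_pos: [606.5, 218.9, 339.2]
orientation: [-0.65, -3.072, 0.001]
ft_force: [0.6, 0.6, -0.4]
width: 0.3
grasp_force: 0.0
```

Call:
servo_tool([
  [[-1, -0.2, -0.9, 0, 0, 0, -1], [-1, -0.3, -0.9, 0, 0, 0, -1], [-1, -0.3, -0.9, 0, 0, 0, -1], [-1, -0.3, -0.9, 0, 0, 0, -1], [-1, -0.3, -0.9, 0, 0, 0, -1]],
])

```text
t: 3.95
ee_pos: [550.2, 37.6, 339.0]
orientation: [1.305, 2.857, 0.001]
ft_force: [-0.1, 0.0, -0.7]
width: 30.5
grasp_force: 0.0
```

Call:
servo_tool([
  [[-1, -0.3, -0.9, 0, 0, 0, -1], [-1, -0.3, -0.9, 0, 0, 0, -1], [-1, -0.3, -0.9, 0, 0, 0, -1], [-1, -0.3, -0.9, 0, 0, 0, -1], [-1, -0.3, -0.9, 0, 0, 0, -1]],
])

```text
t: 4.37
ee_pos: [490.1, -142.7, 339.0]
orientation: [1.893, 2.506, 0.001]
ft_force: [0.7, -0.4, 0.2]
width: 63.2
grasp_force: 0.0
```

Run:
```python
from h import *
a=shot('top','t2')[130:280,160:410]
cv2.imwrite('pics/c2.png',cv2.resize(a[:,:,::-1],None,fx=3.2,fy=3.2,interpolation=cv2.INTER_CUBIC));shot('side','s2')
```

```text
(no output)
```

View pics/c2.png

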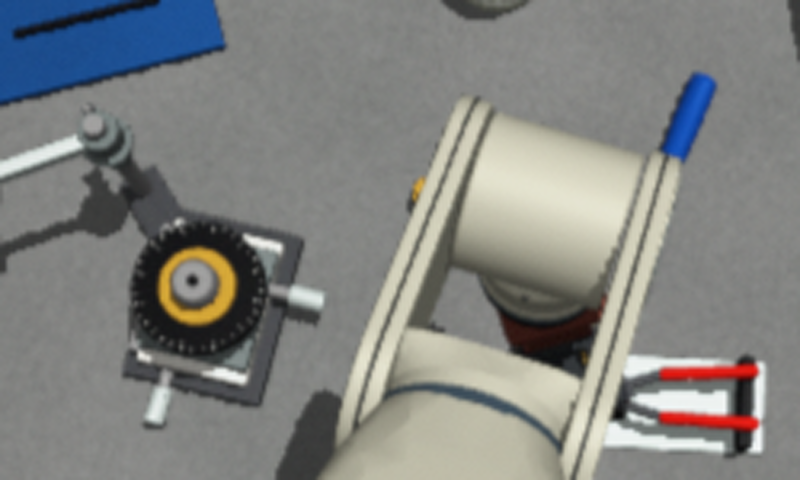

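The lamp arm now points left, clear of the spindle. The bar is at crop (0..85, 172..145), and disc, brass face and spindle are free at about (197,287) in the crop, which is (221.6,219.7) full frame. Next: measure the lamp angle, the spindle axis and the pliers' pose.

Run:
```python
from h import *
t=np.load('pics/t2.npy');hsv=cv2.cvtColor(t,cv2.COLOR_RGB2HSV)
def big(m,box):
    k=np.zeros(m.shape,np.uint8);x0,y0,x1,y1=box;k[y0:y1,x0:x1]=m[y0:y1,x0:x1]
    cs=cv2.findContours(k,cv2.RETR_EXTERNAL,cv2.CHAIN_APPROX_NONE)[0];return max(cs,key=cv2.contourArea)
br=(hsv[...,0]>10)&(hsv[...,0]<30)&(hsv[...,1]>110)&(hsv[...,2]>90)
e=cv2.fitEllipse(cv2.convexHull(big(br,(195,190,250,250))));print('brass',e,plane('top',*e[0],91))
dk=(t.max(2)<60);c=big(dk,(195,190,245,250));e=cv2.fitEllipse(cv2.convexHull(c));print('disc',e,plane('top',*e[0],87))
sp=plane('top',*e[0],87)
# lamp bar & head
w=(hsv[...,2]>170)&(hsv[...,1]<40);c=big(w,(100,165,188,200));r=cv2.minAreaRect(c);
l=cv2.fitLine(c,cv2.DIST_L2,0,.01,.01).ravel();a=plane('top',l[2]-10*l[0],l[3]-10*l[1],173);b=plane('top',l[2]+10*l[0],l[3]+10*l[1],173);print('bar',r,a,b,np.degrees(np.arctan2(*(b-a)[[1,0]])))
# pliers in the first picture
t=np.load('pics/top0.npy');hsv=cv2.cvtColor(t,cv2.COLOR_RGB2HSV)
m=((hsv[...,0]<8)|(hsv[...,0]>172))&(hsv[...,1]>150)&(hsv[...,2]>90)
for y0,y1 in((240,252),(254,270)):
    c=big(m,(360,y0,405,y1)).reshape(-1,2)
    W=np.array([plane('top',*p,50) for p in c.astype(float)]);l=cv2.fitLine(W[:,:2].astype(np.float32),cv2.DIST_L2,0,.01,.01).ravel()
    print('handle',W[:,:2].mean(0),W[:,1].min(),W[:,1].max(),W[:,0].min(),W[:,0].max(),'ang',np.degrees(np.arctan2(l[1],l[0])))
g=cv2.cvtColor(t,cv2.COLOR_RGB2GRAY);k=(g<95)
c=big(k,(300,240,326,268));e=cv2.fitEllipse(c);print('ring',e,plane('top',*e[0],21))
```

```text
brass ((221.18539428710938, 218.9293212890625), (24.239797592163086, 24.73285484313965), 58.952884674072266) [553.57300711 127.62877273  91.        ]
disc ((221.69410705566406, 220.55758666992188), (42.07587432861328, 43.476585388183594), 13.862159729003906) [550.09912565 126.96580532  87.        ]
bar ((169.14999389648438, 178.94998168945312), (4.427187919616699, 32.57145690917969), 71.56504821777344) [629.76560884 264.95537301 173.        ] [645.85601093 219.3271598  173.        ] -70.57523427023261
handle [ 483.78152767 -287.75702448] -327.54272067910796 -248.02051361943245 478.695951124189 491.6324453716919 ang -88.23685
handle [ 443.76386433 -285.82614371] -325.96387824864826 -246.98755554794792 435.75407499933715 449.9385395809327 ang 85.582664
ring ((316.234619140625, 255.71429443359375), (14.012728691101074, 17.641965866088867), 81.5398178100586) [ 464.28886246 -116.34074595   21.        ]
```

The bar angle is 109.4°, and the geometry predicts about 109.8° at the stop, so the lamp is seated. The spindle is near (552,127). The pliers' grip point is near (464,−260), heading about 89°. Moving over the pliers and down.

Call:
servo_tool([
  [[-1, -0.16, -0.73, 0, 0, 0, -0.8], [-1, -0.16, -0.73, 0, 0, 0, -0.8], [-1, -0.16, -0.73, 0, 0, 0, -0.8], [-1, -0.18, -0.74, 0, 0, 0, -0.8], [-1, 0, 0, -0.5, 0, 0, 0]],
])

```text
t: 4.88
ee_pos: [465.7, -262.7, 321.9]
orientation: [2.219, 2.212, 0.002]
ft_force: [0.0, -0.5, 0.9]
width: 87.6
grasp_force: 0.0
```

Call:
servo_tool([
  [[-1, 0, 0, -0.8, 0, 0, 0], [-1, 0, 0, -0.8, 0, 0, 0], [-1, 0, 0, -0.8, 0, 0, 0], [-1, 0, 0, -0.6, 0, 0, 0], [-1, 0, 0, 0, 0, 0, 0]],
])

```text
t: 5.3
ee_pos: [462.5, -256.5, 194.4]
orientation: [-2.213, -2.219, 0.003]
ft_force: [-0.9, 0.9, -0.1]
width: 88.2
grasp_force: 0.0
```

Run:
```python
from h import *
s=shot('side','s3');c=s[130:300,210:420]
cv2.imwrite('pics/c3.png',cv2.resize(c[:,:,::-1],None,fx=3.2,fy=3.2,interpolation=cv2.INTER_CUBIC))
o=readout.get_obs();print(o['ee_pos'],o['orientation'],o['width'],o['ft_force'],o['qpos'])
```

```text
[ 463.52404062 -257.17472542  196.77603657] [-2.21493133e+00 -2.22118423e+00  1.56337401e-03] 88.02875522406286 [ 0.4767536  -0.18511686  0.6450025 ] [-5.29095535e-01  4.40119970e-01  1.90828068e+00  3.36720669e-04
  7.98070617e-01 -5.32150271e-01]
```

View pics/c3.png

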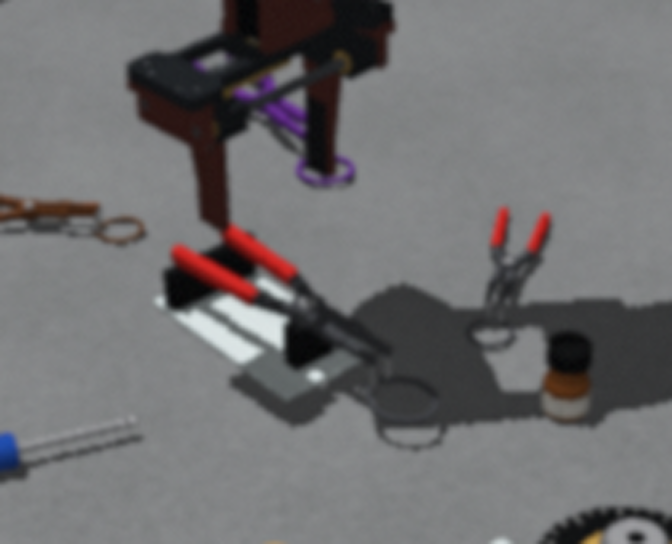

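The fingers straddle the red handles, with the left finger near (215,215) and the right near (318,160) in the crop. The pivot at crop (312,308) maps to full-frame (307.5,226.3), which matches the estimate. Going down and gripping.

Call:
servo_tool([
  [[-1, 0, 0, -0.6, 0, 0, 0], [-1, 0, 0, -0.6, 0, 0, 0], [-1, 0, 0, -0.6, 0, 0, 0], [-1, 0, 0, -0.53, 0, 0, 0], [-1, 0, 0, 0, 0, 0, 0]],
])

```text
t: 5.77
ee_pos: [464.0, -257.6, 104.2]
orientation: [-2.217, -2.223, 0.001]
ft_force: [-0.6, 0.3, 0.3]
width: 88.3
grasp_force: 0.0
```

Call:
servo_tool([
  [[-1, 0, 0, 0, 0, 0, 0], [1, 0, 0, 0, 0, 0, 0], [1, 0, 0, 0, 0, 0, 0], [1, 0, 0, 0, 0, 0, 0], [1, 0, 0, 0, 0, 0, 0]],
])

```text
t: 6.18
ee_pos: [464.8, -258.4, 106.7]
orientation: [2.218, 2.222, 0.001]
ft_force: [-0.4, -0.5, -0.3]
width: 64.4
grasp_force: 0.0
```

Call:
servo_tool([
  [[1, 0, 0, 0, 0, 0, 0], [1, 0, 0, 0, 0, 0, 0], [1, 0, 0, 0, 0, 0, 0], [1, 0, 0, 0, 0, 0, 0], [1, 0, 0, 0, 0, 0, 0]],
])

```text
t: 6.6
ee_pos: [464.5, -258.4, 105.8]
orientation: [2.219, 2.223, 0.0]
ft_force: [-1.0, -2.0, 4.6]
width: 38.2
grasp_force: 29.9
```

Call:
servo_tool([
  [[1, 0, 0, 0, 0, 0, 0], [1, 0, 0, 0, 0, 0, 0], [1, 0, 0, 0, 0, 0, 0], [1, 0, 0, 0, 0, 0, 0], [1, 0, 0, 0, 0, 0, 0]],
])

```text
t: 7.02
ee_pos: [464.5, -258.5, 105.8]
orientation: [2.218, 2.223, 0.0]
ft_force: [-0.2, -2.4, 5.3]
width: 38.1
grasp_force: 29.9
```

Call:
servo_tool([
  [[1, 0, 0, 0.2, 0, 0, 0], [1, 0, 0, 0.6, 0, 0, 0], [1, 0, 0, 0.8, 0, 0, 0], [1, 0, 0, 0.8, 0, 0, 0], [1, 0, 0, 0.7, 0, 0, 0]],
])

```text
t: 7.43
ee_pos: [463.6, -257.5, 230.8]
orientation: [-2.218, -2.223, 0.0]
ft_force: [0.2, -0.7, -3.4]
width: 38.2
grasp_force: 29.8
```

Call:
servo_tool([
  [[1, 0.1, 0.3, 0, 0, 0, 0], [1, 0.25, 0.65, 0, 0, 0, 0], [1, 0.25, 0.7, 0, 0, 0, 0], [1, 0.25, 0.7, 0, 0, 0, 0], [1, 0.25, 0.7, 0, 0, 0, 0]],
])

```text
t: 7.85
ee_pos: [507.5, -134.1, 228.4]
orientation: [-2.218, -2.221, 0.001]
ft_force: [0.8, 0.5, -3.1]
width: 38.0
grasp_force: 29.8
```

Call:
servo_tool([
  [[1, 0.25, 0.7, 0, 0, 0, 0], [1, 0.25, 0.7, 0, 0, 0, 0], [1, 0.25, 0.7, 0, 0, 0, 0], [1, 0.25, 0.65, 0, 0, 0, 0], [1, 0.1, 0.3, 0, 0, 0, 0]],
])

```text
t: 8.27
ee_pos: [552.1, -10.8, 228.3]
orientation: [-2.216, -2.225, 0.001]
ft_force: [-1.0, 0.5, -2.7]
width: 38.0
grasp_force: 29.8
```

Call:
servo_tool([
  [[1, 0, 0, 0, 0, 0, 0], [1, 0, 0, 0, 0, 0, 0], [1, 0, 0, 0, 0, 0, 0]],
])

```text
t: 8.52
ee_pos: [551.3, -14.6, 228.8]
orientation: [-2.218, -2.223, 0.002]
ft_force: [-0.1, -0.4, -2.3]
width: 38.2
grasp_force: 29.8
```

Run:
```python
from h import *
a=shot('top','t4')[170:270,180:290];b=shot('side','s4')[190:340,310:460]
f=lambda c,w:cv2.resize(c[:,:,::-1],(400,int(400*c.shape[0]/c.shape[1])),interpolation=cv2.INTER_CUBIC)
A=f(a,0);B=f(b,0);c=np.zeros((400,800,3),np.uint8);c[:A.shape[0],:400]=A;c[:B.shape[0],400:]=B;cv2.imwrite('pics/c4.png',c)
o=readout.get_obs();print(o['ee_pos'],o['orientation'],o['width'],o['ft_force'])
print(proj('top',[[552,127,o['ee_pos'][2]-85]]))
```

```text
[551.56815136 -15.14135524 229.17179369] [-2.22019123e+00 -2.22189366e+00  1.15317908e-03] 38.18893379803175 [-0.71472251 -0.57873427 -2.37494854]
[[217.62002857 215.18392738]]
```

View pics/c4.png

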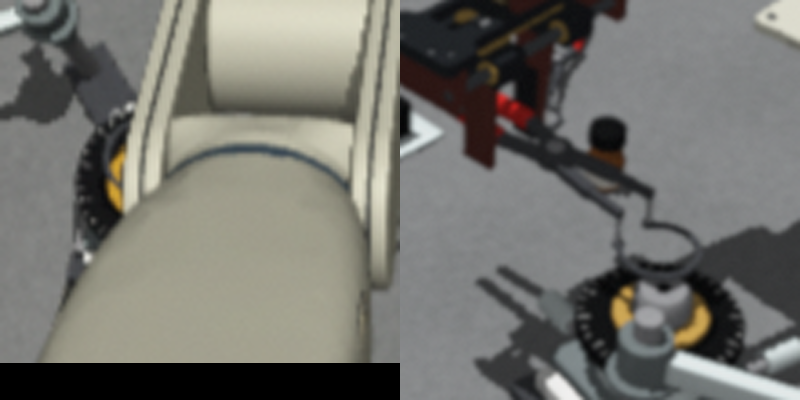

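The top view is blocked by the arm. The side view shows the pliers held level with the ring above the spindle (ring at crop ~(660,250)). I'll raise 30 mm so the ring stands against the plain bench and measure it, then the spindle, in the same side view.

Call:
servo_tool([
  [[1, 0, 0, 0.4, 0, 0, 0], [1, 0, 0, 0.4, 0, 0, 0], [1, 0, 0, 0, 0, 0, 0], [1, 0, 0, 0, 0, 0, 0], [1, 0, 0, 0, 0, 0, 0]],
])

```text
t: 9.03
ee_pos: [551.7, -14.7, 260.9]
orientation: [-2.22, -2.222, 0.001]
ft_force: [0.1, -1.7, -2.9]
width: 38.0
grasp_force: 29.8
```

Run:
```python
from h import *
b=shot('side','s5');a=np.load('pics/s2.npy')
A=cv2.resize(b[230:330,355:455,::-1],(400,400),interpolation=cv2.INTER_CUBIC);B=cv2.resize(a[230:330,355:455,::-1],(400,400),interpolation=cv2.INTER_CUBIC)
cv2.imwrite('pics/c5.png',np.hstack([A,B]))
o=readout.get_obs();print(o['ee_pos'],o['orientation'],o['ft_force'])
T=o['ee_pos'];zr=T[2]-61-24
print('z ring',zr)
d=np.abs(b.astype(int)-a).max(2)
g=cv2.cvtColor(b,cv2.COLOR_RGB2GRAY);m=((g<62)&(d>22)).astype(np.uint8);m[:,:388]=0;m[:245]=0;m[297:]=0;m[:,430:]=0
cv2.imwrite('pics/m5.png',m*255)
ys,xs=np.nonzero(m);print(xs.min(),xs.max(),ys.min(),ys.max())
print('pred ring ellipse box',[proj('side',[[x+21*np.cos(k),y+21*np.sin(k),zr] for k in np.linspace(0,6.28,40)]).min(0) for x,y in[(552,127)]])
```

```text
[551.55042619 -14.53858555 260.61544063] [-2.21925315e+00 -2.22225664e+00  1.42926297e-03] [-0.1972429  -1.47974959 -2.56498402]
z ring 175.61544063142497
388 429 245 296
pred ring ellipse box [array([399.98738386, 261.75207597])]
```

View pics/c5.png

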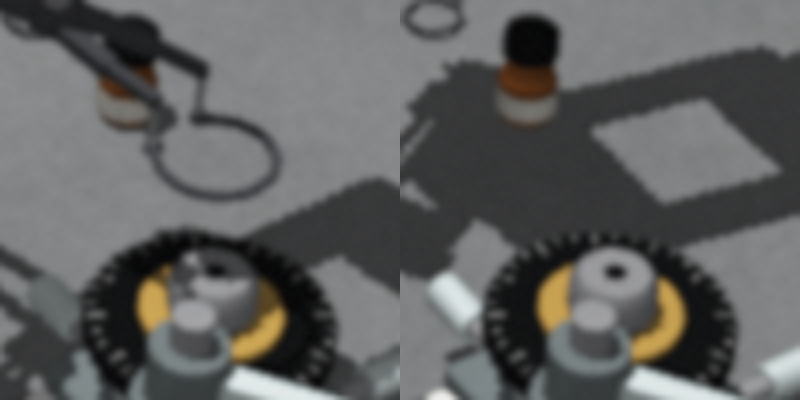

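Left panel: the ring is clean against the bench, centred about crop (216,157), which is (409,269) full frame. Right panel: the spindle end with its centre hole at (213,270) in that panel, which is (408.3,297.5) full frame. Fitting both on their planes.

```bash
cat > fit.py <<'E'
from h import *
from scipy.optimize import least_squares
def circ(n,pts,z):
    W=np.array([plane(n,*p,z)[:2] for p in pts])
    f=lambda q:np.hypot(W[:,0]-q[0],W[:,1]-q[1])-q[2]
    r=least_squares(f,[*W.mean(0),20],loss='soft_l1',f_scale=1.);return r.x,np.abs(f(r.x)).mean(),len(W)
E
python3 - <<'E'
from fit import *
b=np.load('pics/s5.npy');a=np.load('pics/s2.npy');zr=175.5
g=cv2.cvtColor(b,cv2.COLOR_RGB2GRAY)
ys,xs=np.nonzero(g<85);k=(xs>=393)&(xs<=428)&(ys>=255)&(ys<=282)&~((xs<398)&(ys<266))
c,e,n=circ('side',np.c_[xs[k],ys[k]].astype(float),zr);print('ring',c.round(2),e.round(2),n)
g=cv2.cvtColor(a,cv2.COLOR_RGB2GRAY)
ys,xs=np.nonzero(g<70);k=(xs>=404)&(xs<=413)&(ys>=294)&(ys<=301);
h=np.average(np.c_[xs[k],ys[k]],axis=0,weights=90.-g[ys[k],xs[k]]);print('hole',h,plane('side',*h,112).round(1))
# disc outer edge, upper half, scan from outside inwards
d=(g<58)&(np.arange(640)[None]>370);pts=[]
c0=np.array([407.,310.])
for an in np.radians(np.arange(185,356,5)):
    for r in np.arange(38,18,-.25):
        x,y=c0+r*np.array([np.cos(an),np.sin(an)*.72])
        if g[int(round(y)),int(round(x))]<45: pts.append((x,y));break
c2,e,n=circ('side',pts,87);print('disc side',c2.round(2),e.round(2),n)
t=np.load('pics/t2.npy');g=cv2.cvtColor(t,cv2.COLOR_RGB2GRAY);w=g[212:222,214:226];
iy,ix=np.unravel_index(w.argmin(),w.shape);ww=np.clip(75.-w[max(iy-1,0):iy+2,max(ix-1,0):ix+2],0,None);yy,xx=np.mgrid[-1:2,-1:2]
h=(214+ix+(ww*xx).sum()/ww.sum(),212+iy+(ww*yy).sum()/ww.sum());print('hole top',h,plane('top',*h,112).round(1))
E
```

```text
ring [555.15 120.    25.25] 1.38 134
hole [408.42613636 297.52840909] [550.7 124.1 112. ]
disc side [549.48 123.41  49.32] 2.16 35
hole top (np.float64(219.63333333333333), np.float64(217.31333333333333)) [553.4 127.8 112. ]
```

Call:
servo_tool([
  [[1, -0.11, 0.1, 0, 0, 0, 0], [1, 0, 0, 0, 0, 0, 0], [1, 0, 0, 0, 0, 0, 0], [1, 0, 0, 0, 0, 0, 0], [1, 0, 0, 0, 0, 0, 0]],
])

```text
t: 9.5
ee_pos: [547.8, -10.0, 261.3]
orientation: [-2.219, -2.224, 0.0]
ft_force: [-0.1, -0.1, -3.8]
width: 38.2
grasp_force: 29.8
```

Run:
```python
from fit import *
b=shot('side','s6');o=readout.get_obs();print(o['ee_pos'],o['orientation'],o['ft_force']);zr=o['ee_pos'][2]-84.8
g=cv2.cvtColor(b,cv2.COLOR_RGB2GRAY)
P=proj('side',[551,124,zr])[0];print('expected px',P)
for th in(75,85,92):
    ys,xs=np.nonzero(g<th)
    W=np.array([plane('side',x,y,zr)[:2] for x,y in zip(xs,ys)]) if 0 else None
    near=(abs(xs-P[0])<25)&(abs(ys-P[1])<18);xs,ys=xs[near],ys[near]
    W=np.array([plane('side',float(x),float(y),zr)[:2] for x,y in zip(xs,ys)])-[551,124]
    r=np.hypot(*W.T);k=(r>18)&(r<31)&~((W[:,1]<-12)&(abs(W[:,0])<20))
    c,e,n=circ('side',np.c_[xs[k],ys[k]].astype(float),zr);print(th,'ring',c.round(2),e.round(2),n)
a=np.load('pics/s2.npy');ga=cv2.cvtColor(a,cv2.COLOR_RGB2GRAY)
# spindle end outline
print(ga[290:312,394:424:2])
```

```text
[547.84355313 -10.04208237 261.39953548] [-2.21891997e+00 -2.22392330e+00  5.90945634e-05] [ 0.25304169 -0.12374064 -2.50594513]
expected px [411.7802994 268.1726884]
75 ring [552.11 125.22  25.24] 0.84 49
85 ring [552.04 125.    25.17] 1.13 104
92 ring [551.94 125.01  25.28] 1.33 131
[[ 51  26  47  24  43  57  30  42  26  34  39  33  60  50  53]
 [ 37  21  26  20  34  57  66  69  54  39  26  27  60  39  53]
 [ 25  18  21  24  55  94 118 121 102  79  43  32  52  27  53]
 [ 17  18  17  49  98 132 146 147 138 124  84  39  35  21  46]
 [ 18  19  27  85 133 149 153 150 151 148 126  64  26  18  32]
 [ 19  37  57 120 149 152 144 130 141 153 148 101  30  19  21]
 [ 32  79  94 138 155 152 118  84 106 147 154 128  48  18  18]
 [ 73 120 114 144 155 150  92  38  64 138 153 143  68  19  19]
 [123 143 118 144 155 152  94  33  57 136 154 147  87  34  19]
 [151 151 114 139 155 155 119  76  94 144 153 149  96  71  35]
 [161 150 111 131 152 156 142 126 133 152 154 144  96 115  69]
 [164 144 106 125 145 153 152 150 150 153 153 131  89 138 110]
 [163 139 103 116 134 147 151 155 153 151 144 114  82 145 142]
 [162 135  97 111 124 135 144 148 150 141 126  99  81 146 157]
 [163 128  95 113 126 131 131 133 133 123 106  87  79 144 162]
 [162 132 103 129 143 141 132 120 115 105  94  80  73 134 162]
 [164 140 119 148 156 153 145 120 105  96  86  75  67 115 161]
 [163 147 134 156 159 158 155 127  96  88  79  71  64 102 159]
 [163 151 144 159 158 159 159 132  89  82  76  69  64  99 159]
 [162 148 143 158 159 159 160 133  84  78  72  68  65 108 159]
 [155 135 127 151 160 160 158 124  80  75  71  67  67 118 159]
 [143 124 102 133 149 152 142 110  85  73  66  67  78 126 161]]
```

Call:
servo_tool([
  [[1, -0.02, -0.015, -0.3, 0, 0, 0], [1, 0, 0, -0.4, 0, 0, 0], [1, 0, 0, -0.4, 0, 0, 0], [1, 0, 0, -0.3, 0, 0, 0], [1, 0, 0, 0, 0, 0, 0]],
])

```text
t: 9.97
ee_pos: [545.7, -10.7, 203.2]
orientation: [-2.217, -2.222, 0.004]
ft_force: [0.3, -0.7, -2.4]
width: 37.9
grasp_force: 29.8
```

Call:
servo_tool([
  [[1, 0, 0, 0, 0, 0, 0], [1, 0, 0, 0, 0, 0, 0]],
])

```text
t: 10.13
ee_pos: [547.5, -10.7, 206.0]
orientation: [2.219, 2.223, 0.001]
ft_force: [0.2, -0.3, -2.4]
width: 38.0
grasp_force: 29.8
```

Run:
```python
from h import *
b=shot('side','s7')
cv2.imwrite('pics/c7.png',cv2.resize(b[260:340,365:455,::-1],None,fx=7,fy=7,interpolation=cv2.INTER_CUBIC))
o=readout.get_obs();print(o['ee_pos'],o['ft_force'],o['moment'],o['width'])
```

```text
[547.60705452 -10.7478153  206.2979918 ] [ 0.03944197  0.58146006 -2.87120956] [-0.06610603  0.09032292 -0.00760909] 37.78644536412039
```

View pics/c7.png

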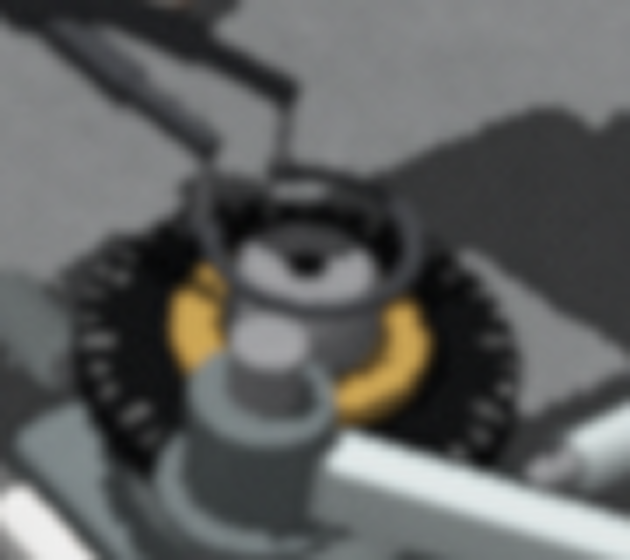

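The ring sits around the spindle end in the crop: ring centre about (310,242), hole (307,262). I'll check the ring's near and far bands numerically before going down.

Run:
```python
from h import *
g=cv2.cvtColor(np.load('pics/s7.npy'),cv2.COLOR_RGB2GRAY)
S=np.array([550.7,124.1]);z=206.2-84.8
d=np.array([1208-551,560-124.]);d/=np.linalg.norm(d);l=np.array([-d[1],d[0]])
for r in(22.5,24.5,26.5):
    for nm,v in(('near',d),('far',-d),('right',l),('left',-l)): print(r,nm,proj('side',[*(S+r*v),z])[0].round(1),end='  ')
    print()
print('near');print(g[298:312,405:416].astype(int))
print('lr, row 292-296 left/right');print(g[291:298,391:402]);print(g[291:298,418:430])
```

```text
22.5 near [407.9 302.2]  22.5 far [409.9 284.8]  22.5 right [422.3 295.2]  22.5 left [395.7 291.6]  
24.5 near [407.8 303. ]  24.5 far [410.  284.1]  24.5 right [423.4 295.3]  24.5 left [394.5 291.4]  
26.5 near [407.7 303.8]  26.5 far [410.1 283.4]  26.5 right [424.6 295.5]  26.5 left [393.3 291.3]  
near
[[128  87  48  31  31  53  93 133 151 154 155]
 [147 121  93  79  80  95 125 147 155 157 157]
 [153 145 136 129 130 136 147 154 156 157 155]
 [140 145 148 147 147 148 151 152 151 148 143]
 [107 118 129 135 135 133 134 134 130 123 114]
 [ 75  83  93 100 101  99 101  99  96  89  79]
 [ 83  75  73  72  71  72  72  71  68  65  62]
 [122 108  94  82  78  75  74  71  69  69  70]
 [152 141 129 109  98  91  88  84  81  80  78]
 [160 157 148 129 108  97  92  86  84  81  76]
 [162 162 155 136 107  92  86  84  81  77  73]
 [163 163 156 135 105  86  81  79  77  75  72]
 [163 161 150 126  99  82  78  76  74  72  70]
 [152 146 129 112  98  88  81  74  70  69  67]]
lr, row 292-296 left/right
[[ 44  58  67  63  48  29  16  12  10   7   9]
 [ 40  52  62  67  59  38  17   8   9  12  17]
 [ 30  38  52  67  65  45  22  10  14  26  36]
 [ 18  21  39  61  64  46  24  19  39  64  75]
 [ 12  13  30  52  62  53  36  38  71 107 121]
 [ 10  11  28  50  62  61  53  58  94 132 146]
 [ 13  22  45  65  69  68  65  76 110 143 156]]
[[39 35 32 45 62 70 67 60 56 57 56 55]
 [32 23 19 33 54 68 68 61 56 55 56 56]
 [23 13 11 24 49 66 68 55 50 51 55 56]
 [13  8 10 20 40 65 66 53 43 43 49 54]
 [20 10  8 14 39 63 66 51 42 40 43 52]
 [42 16 10 18 41 64 64 48 33 30 29 46]
 [69 29 13 29 50 64 58 37 22 18 19 37]]
```

Run:
```python
from h import *
t=shot('top','t7');g=cv2.cvtColor(t,cv2.COLOR_RGB2GRAY);z=206.2-84.8
H=plane('top',219.63,217.31,112)[:2]
for nm,v in(('c',(0,0)),('+y',(0,24.5)),('+x',(24.5,0)),('+y+x',(17.3,17.3)),('+y-x',(-17.3,17.3))): print(nm,proj('top',[*(H+v),z])[0].round(2),end=' ')
print();print('cols 203-224');np.set_printoptions(linewidth=200)
for y in range(200,232): print(y,g[y,200:226])
c=t[195:240,190:240,::-1];a=np.load('pics/t2.npy')[195:240,190:240,::-1]
cv2.imwrite('pics/c8.png',np.hstack([cv2.resize(q,None,fx=8,fy=8,interpolation=cv2.INTER_CUBIC) for q in(c,a)]))
```

```text
c [218.96 216.54] +y [209.22 216.66] +x [219.13 207.06] +y+x [212.22 209.92] +y-x [211.95 223.35] 
cols 203-224
200 [123 125 120  75  62  70  73  74  74  75  93 123 126 100 115 142 108 103 162 177 177 154 101 150 175 179]
201 [127 127 122  81  57  65  72  73  74  79 108 110 106 106  78  61  89 108 166 179 174 124  94 158 177 179]
202 [127 127 124 108  74  62  71  73  73  77  97  71  55  68  43  31  77 143 174 179 171 110 118 165 178 178]
203 [130 126 126 124 108  77  71  69  64  60  94  56  30  27  25  24  61 155 177 176 157  99 147 174 178 178]
204 [126 126 127 128 124 107  71  60  46  39  76  46  24  23  22  28  78 159 178 176 145 101 159 177 179 178]
205 [124 123 126 126 127 119  74  85  52  29  41  29  22  21  22  38 105 166 179 176 126 120 167 178 180 174]
206 [128 125 126 126 123  98  56  75  61  36  26  22  22  22  28  58 145 176 183 174 108 134 174 183 183 171]
207 [128 127 128 127 110  66  34  40  46  49  30  22  27  39  54  81 167 186 186 164 101 156 184 188 186 159]
208 [130 128 129 123  85  58  33  24  25  37  27  29  47  63  63  92 173 192 188 155 106 169 189 193 191 146
[... 1831 characters left out ...]
205 180 126 119 126 129 133 134 136 137]
226 [ 82  59  38  23  23  23  22  22  21  14  24  75 136 138 185 200 181 148 129 125 127 134 139 140 143 145]
227 [ 80  55  32  28  24  23  21  22  23  18  13  33  84 109 176 177 146 128 126 128 130 134 144 145 146 148]
228 [ 82  58  45  57  36  23  23  21  22  20  18  16  30  68 146 143 127 127 127 129 135 141 145 146 147 148]
229 [ 81  61  55  52  35  32  26  23  22  23  23  20  27  57 119 125 125 128 131 136 141 143 147 147 147 147]
230 [ 79  59  62  45  38  78  47  24  21  23  23  29  53  90 117 125 129 132 136 143 145 148 147 147 148 149]
231 [ 81  60  65  60  39  62  38  24  26  24  28  53  92 117 127 130 134 139 142 145 146 145 147 148 149 148]
```

View pics/c8.png

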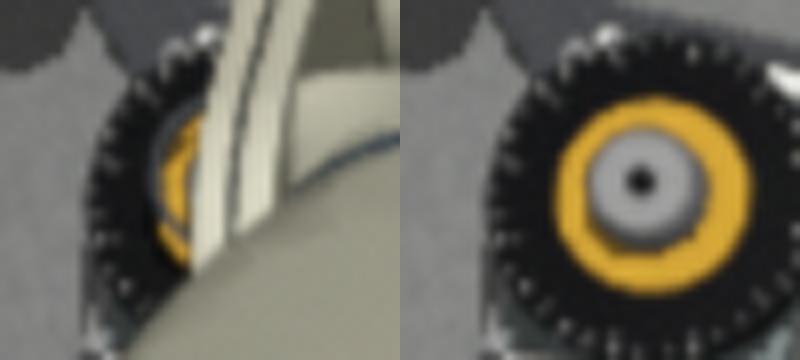

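The ring arc in the top view (left edge about px 209, rows 209–223) lies about +1.5 mm in x and +0.8 mm in y off the spindle hole. The side view also shows it too near the side camera, so the two agree. I'll correct by (−1.6,−1.0) mm and then lower in steps, watching the force.

Call:
servo_tool([
  [[1, -0.04, -0.025, 0, 0, 0, 0], [1, 0, 0, 0, 0, 0, 0], [1, 0, 0, -0.1, 0, 0, 0], [1, 0, 0, -0.1, 0, 0, 0], [1, 0, 0, -0.1, 0, 0, 0]],
])

```text
t: 10.65
ee_pos: [545.4, -11.7, 193.2]
orientation: [2.219, 2.224, 0.0]
ft_force: [1.4, 0.9, -2.5]
width: 38.0
grasp_force: 29.8
```

Call:
servo_tool([
  [[1, 0, 0, -0.1, 0, 0, 0], [1, 0, 0, 0, 0, 0, 0], [1, 0, 0, 0, 0, 0, 0], [1, 0, 0, 0, 0, 0, 0]],
])

```text
t: 10.98
ee_pos: [545.4, -11.7, 189.4]
orientation: [-2.219, -2.224, 0.0]
ft_force: [-0.4, -0.1, -2.3]
width: 37.9
grasp_force: 29.8
```

Call:
servo_tool([
  [[1, 0, 0, -0.075, 0, 0, 0], [1, 0, 0, -0.075, 0, 0, 0], [1, 0, 0, 0, 0, 0, 0], [1, 0, 0, 0, 0, 0, 0]],
])

```text
t: 11.32
ee_pos: [545.2, -11.7, 183.2]
orientation: [-2.219, -2.223, 0.001]
ft_force: [0.1, -0.2, -2.4]
width: 38.1
grasp_force: 29.8
```

Run:
```python
from h import *
np.set_printoptions(linewidth=200)
g=cv2.cvtColor(shot('side','s8'),cv2.COLOR_RGB2GRAY);t=shot('top','t8');o=readout.get_obs();print(o['ee_pos'],o['ft_force'],o['moment'])
z=o['ee_pos'][2]-84.8;S=np.array([550.7,124.1])
d=np.array([1208-551,560-124.]);d/=np.linalg.norm(d);l=np.array([-d[1],d[0]])
for nm,v in(('near',d),('n45',(d+l)*.707),('right',l),('left',-l),('far',-d)): print(nm,proj('side',[*(S+24.5*v),z])[0].round(1),end='  ')
print();print(g[300:322,404:430])
g=cv2.cvtColor(t,cv2.COLOR_RGB2GRAY);H=plane('top',219.63,217.31,112)[:2]
for nm,v in(('+y',(0,24.5)),('+y+x',(17.3,17.3)),('+y-x',(-17.3,17.3))): print(nm,proj('top',[*(H+v),z])[0].round(2),end=' ')
print();print(g[207:228,206:218])
```

```text
[545.41775754 -11.68690395 183.47911516] [-0.18643499 -0.57016491 -2.31274598] [-0.05677445  0.06906438 -0.03440563]
near [406.6 313. ]  n45 [417.2 311.5]  right [422.1 305.3]  left [393.5 301.3]  far [408.8 294. ]  
[[157 154 144 135 130 128 135 146 153 155 156 154 145 121  90  69  63  68  65  48  27  13  11  18  26  31]
 [155 156 154 153 154 151 152 153 155 156 155 148 133 106  82  70  69  71  71  60  36  18  15  17  19  20]
 [150 152 154 156 157 157 156 153 153 151 147 135 116  93  79  78  85  78  72  65  42  22  17  19  16  18]
 [136 141 146 148 151 152 150 147 142 137 127 115  99  86  81  96 110  94  76  66  46  25  19  19  19  16]
 [132 134 133 134 134 134 134 130 124 118 108  99  89  80  80 104 126 111  87  71  50  32  23  20  19  18]
 [144 140 134 128 122 119 116 114 108 102  95  89  81  74  74  95 123 116  92  73  61  46  30  20  18  19]
 [155 153 146 137 122 111 107 101  96  92  88  82  77  70  69  80  99 100  86  71  68  62  43  24  19  19]
 [160 160 157 148 130 110  97  93  87  85  80  77  71  68  67  69  78  81  72  66  71  74  53  27  20  19]
 [160 161 161 155 134 108  
[... 1905 characters left out ...]
 33  92 132 104  76  88 130 150 162]
 [ 23  20  21  40 108 116  86  67 112 144 153 169]
 [ 22  24  24  55 126 103  77  75 130 150 157 182]
 [ 19  22  24  58 127  96  66  74 137 151 156 190]
 [ 20  20  29  70 119  91  64  76 134 152 149 192]
 [ 22  23  29  72  96  82  66  72 123 147 145 194]
 [ 21  23  31  70  78  75  67  69 109 141 147 196]
 [ 20  22  27  69  82  77  71  68  88 121 141 196]
 [ 23  21  27  62 118  94  71  69  71  86 116 195]
 [ 22  21  23  52 132 101  74  69  70  68  99 194]
 [ 23  21  22  38  99  90  78  81  75  72 104 190]
 [ 22  22  24  26  56  87  80  80  80  78 101 160]
 [ 23  22  22  23  33  70  75  75  78  86  96 124]
 [ 22  22  23  22  24  39  54  69  76  90 105 117]]
```

Run:
```python
from h import *
np.set_printoptions(linewidth=200)
g=cv2.cvtColor(np.load('pics/s8.npy'),cv2.COLOR_RGB2GRAY);a=cv2.cvtColor(np.load('pics/s2.npy'),cv2.COLOR_RGB2GRAY)
print('left s8');print(g[297:306,386:404]);print('left s2');print(a[297:306,386:404])
print('right s8');print(g[301:310,414:432]);print('right s2');print(a[301:310,414:432])
print('far s8 cols 404-414');print(g[287:299,404:414]);print('far s2');print(a[287:299,404:414])
```

```text
left s8
[[ 11  10  10  12  18  29  51  64  67  69  68  75  97 125 148 155 155 150]
 [ 10  11   8  12  18  34  56  72  84 100 102  96 107 128 147 155 158 156]
 [ 13  13   9  11  21  41  62  71  82 104 121 113 112 124 140 152 158 158]
 [ 17  17  12  15  30  51  68  72  70  93 120 118 112 118 133 147 154 157]
 [ 18  17  18  31  55  69  72  73  72  83 106 110 107 113 126 138 148 153]
 [ 18  18  22  53  89  95  82  73  72  76  87  95 101 110 118 128 136 143]
 [ 18  18  29  72 115 117  91  74  71  71  75  86  96 105 112 118 125 131]
 [ 17  19  33  82 131 138 114  85  73  71  72  82  95 105 114 122 127 131]
 [ 19  20  38  89 140 155 141 110  84  72  73  83 101 119 131 140 146 147]]
left s2
[[ 19  19  17  19  18  19  29  47  73 100 120 119 114 126 144 153 155 154]
 [ 19  18  18  19  19  30  56  92 123 140 143 130 118 128 144 153 155 155]
 [ 19  19  18  17  27  56  97 131 151 157 151 128 114 122 139 150 155 154]
 [ 20  19  17  25  51  95 133 153 161 162 150 124 111 118 131 146 152 155]
 [ 18  17  20  38  82 128 153 161 164 159 144 119 106 112 125 137 145 150]
 [ 19  17  23  58 111 147 161 163
[... 1998 characters left out ...]
18]
 [ 77  67  61  58  56  60  81 114 135 146]
 [105  82  59  42  37  44  76 121 146 155]
 [137 111  70  35  22  28  59 106 141 154]
 [153 135  92  51  33  34  57 101 138 154]]
far s2
[[ 55  51  51  52  56  54  51  52  53  53]
 [ 57  41  39  47  56  53  45  44  49  53]
 [ 61  37  26  38  54  46  32  31  42  52]
 [ 57  35  30  35  42  34  26  24  34  43]
 [ 57  60  66  70  69  63  54  44  39  36]
 [ 94 106 118 124 121 112 102  92  79  62]
 [132 141 146 150 147 144 138 134 124 109]
 [149 153 153 151 150 151 151 151 148 141]
 [152 150 144 136 130 134 141 148 153 152]
 [152 141 118  94  84  88 106 132 147 153]
 [150 132  92  53  38  39  64 105 138 152]
 [152 135  94  51  33  33  57  99 136 151]]
```

Left/right and near/far bands in the side view are balanced, so the ring is centred to about 1 mm. The top view suggests a small +y shift, so I add 0.8 mm and keep lowering with force checks.

Call:
servo_tool([
  [[1, 0, 0.02, -0.05, 0, 0, 0], [1, 0, 0, -0.05, 0, 0, 0], [1, 0, 0, 0, 0, 0, 0], [1, 0, 0, 0, 0, 0, 0], [1, 0, 0, 0, 0, 0, 0]],
])

```text
t: 11.83
ee_pos: [545.4, -10.9, 179.4]
orientation: [-2.219, -2.224, 0.0]
ft_force: [0.5, 0.0, -3.0]
width: 38.1
grasp_force: 29.8
```

Call:
servo_tool([
  [[1, 0, 0, -0.02, 0, 0, 0], [1, 0, 0, 0, 0, 0, 0], [1, 0, 0, 0, 0, 0, 0], [1, 0, 0, 0, 0, 0, 0]],
])

```text
t: 12.17
ee_pos: [545.4, -10.9, 178.7]
orientation: [-2.219, -2.224, 0.0]
ft_force: [-0.1, -0.0, -2.4]
width: 38.1
grasp_force: 29.8
```

Run:
```python
from h import *
o=readout.get_obs();print(o['t'],o['ee_pos'],o['ft_force'],o['moment'],o['width'])
```

```text
12.1667 [545.38840048 -10.91595951 178.68243136] [-0.14083173 -0.01574575 -2.42876439] [-0.07482109  0.06464178 -0.01222098] 38.07843303990488
```

Call:
servo_tool([
  [[1, 0, 0, -0.015, 0, 0, 0], [1, 0, 0, 0, 0, 0, 0], [1, 0, 0, 0, 0, 0, 0]],
])

```text
t: 12.42
ee_pos: [545.4, -10.9, 178.0]
orientation: [-2.219, -2.224, 0.0]
ft_force: [0.0, 0.3, -2.2]
width: 37.9
grasp_force: 29.8
```

```bash
python3 -c "
from h import *
o=readout.get_obs();print(o['ee_pos'],o['ft_force'],o['moment'])"
```

```text
[545.37068805 -10.90276183 178.04569247] [ 0.04219728  0.28587277 -2.18619012] [-0.11656088  0.06276423 -0.04683109]
```

Call:
servo_tool([
  [[1, 0, 0, -0.015, 0, 0, 0], [1, 0, 0, 0, 0, 0, 0], [1, 0, 0, 0, 0, 0, 0]],
])

```text
t: 12.67
ee_pos: [545.4, -10.9, 177.4]
orientation: [-2.219, -2.224, 0.0]
ft_force: [0.4, 0.1, -2.7]
width: 37.8
grasp_force: 29.8
```

```bash
python3 -c "
from h import *
o=readout.get_obs();print(o['ee_pos'],o['ft_force'],o['moment'])"
```

```text
[545.3556249  -10.92135731 177.44645818] [ 0.44100547  0.1171747  -2.68194311] [-0.02061167  0.01739686 -0.00270926]
```

Call:
servo_tool([
  [[1, 0, 0, -0.01, 0, 0, 0], [1, 0, 0, 0, 0, 0, 0], [1, 0, 0, 0, 0, 0, 0]],
])

```text
t: 12.92
ee_pos: [545.4, -10.9, 177.1]
orientation: [-2.219, -2.224, 0.0]
ft_force: [0.5, 0.2, -3.0]
width: 38.1
grasp_force: 29.8
```

```bash
python3 -c "
from h import *
o=readout.get_obs();print(o['ee_pos'],o['ft_force'],o['moment'])"
```

```text
[545.37780486 -10.90269912 177.06970864] [ 0.46163819  0.23784347 -2.995547  ] [-0.06770029  0.04184922 -0.02749728]
```

Call:
servo_tool([
  [[1, 0, 0, -0.01, 0, 0, 0], [1, 0, 0, 0, 0, 0, 0], [1, 0, 0, 0, 0, 0, 0]],
])

```text
t: 13.17
ee_pos: [545.4, -10.9, 176.7]
orientation: [2.219, 2.224, 0.0]
ft_force: [-0.5, 0.0, -2.6]
width: 37.8
grasp_force: 29.8
```

```bash
python3 -c "
from h import *
o=readout.get_obs();print(o['ee_pos'],o['ft_force'],o['moment'])"
```

```text
[545.4192346  -10.90608365 176.70660431] [-0.50579079  0.0317051  -2.62055779] [ 0.03023155  0.03757453 -0.02668797]
```

Call:
servo_tool([
  [[1, 0, 0, -0.01, 0, 0, 0], [1, 0, 0, 0, 0, 0, 0], [1, 0, 0, 0, 0, 0, 0]],
])

```text
t: 13.42
ee_pos: [545.4, -11.0, 176.3]
orientation: [2.219, 2.224, 0.0]
ft_force: [0.1, -1.0, -2.1]
width: 38.1
grasp_force: 29.8
```

```bash
python3 -c "
from h import *
o=readout.get_obs();print(o['ee_pos'],o['ft_force'],o['moment'])"
```

```text
[545.44917443 -10.9510131  176.32463558] [ 0.05523207 -1.02444128 -2.13081023] [-0.03378045  0.01916611  0.01047748]
```

Call:
servo_tool([
  [[1, 0, 0, -0.01, 0, 0, 0], [1, 0, 0, 0, 0, 0, 0], [1, 0, 0, 0, 0, 0, 0]],
])

```text
t: 13.67
ee_pos: [545.5, -10.9, 175.9]
orientation: [2.219, 2.224, 0.0]
ft_force: [0.2, -0.3, -2.5]
width: 38.3
grasp_force: 29.8
```

```bash
python3 -c "
from h import *
o=readout.get_obs();print(o['ee_pos'],o['ft_force'],o['moment'])"
```

```text
[545.45091289 -10.94175796 175.91295348] [ 0.196697   -0.25510822 -2.47645132] [-1.40038395e-02  5.07742075e-02  5.81558470e-05]
```

Call:
servo_tool([
  [[1, 0, 0, -0.01, 0, 0, 0], [1, 0, 0, 0, 0, 0, 0], [1, 0, 0, 0, 0, 0, 0]],
])

```text
t: 13.92
ee_pos: [545.5, -11.0, 175.5]
orientation: [2.219, 2.224, 0.0]
ft_force: [0.1, -1.0, -1.5]
width: 38.1
grasp_force: 29.8
```

```bash
python3 -c "
from h import *
o=readout.get_obs();print(o['ee_pos'],o['ft_force'],o['moment'])"
```

```text
[545.46250371 -10.963225   175.50095721] [ 0.10508159 -0.95085581 -1.53741849] [-0.06943282  0.03712015  0.02405367]
```

Call:
servo_tool([
  [[1, 0, 0, -0.01, 0, 0, 0], [1, 0, 0, 0, 0, 0, 0], [1, 0, 0, 0, 0, 0, 0]],
])

```text
t: 14.17
ee_pos: [545.4, -10.9, 175.1]
orientation: [2.219, 2.224, 0.0]
ft_force: [-0.1, -0.7, -0.7]
width: 38.2
grasp_force: 29.9
```

Run:
```python
from h import *
np.set_printoptions(linewidth=200)
o=readout.get_obs();print(o['ee_pos'],o['ft_force'],o['moment'])
g=cv2.cvtColor(shot('side','s9'),cv2.COLOR_RGB2GRAY);z=o['ee_pos'][2]-84.8
S=np.array([550.7,124.1]);d=np.array([1208-551,560-124.]);d/=np.linalg.norm(d);l=np.array([-d[1],d[0]])
for zz in(z,92.2):
  for nm,v in(('near',d),('n45',(d+l)*.707),('right',l),('left',-l),('far',-d)): print(nm,proj('side',[*(S+24.5*v),zz])[0].round(1),end='  ')
  print()
print('left');print(g[297:310,384:402]);print('right');print(g[303:320,408:432])
```

```text
[545.44542225 -10.91928655 175.07297185] [-0.1368628  -0.67271563 -0.74403012] [-0.04450638 -0.01436344 -0.03653691]
near [406.1 316.6]  n45 [416.7 315.2]  right [421.6 308.9]  left [393.1 305. ]  far [408.4 297.6]  
near [406.2 315.8]  n45 [416.8 314.4]  right [421.7 308.1]  left [393.2 304.1]  far [408.5 296.7]  
left
[[ 17   9   8  10  13  14  16  20  38  61  73  74  69  74  97 126 143 148]
 [ 20  10  10  10  11  15  17  23  44  69  93 107  97  91 105 127 146 155]
 [ 24  14  12   8  10  13  19  32  52  77 108 130 119 105 109 124 140 152]
 [ 23  17  16  12  12  13  26  44  62  81 112 139 137 116 109 119 134 147]
 [ 21  17  19  16  16  28  49  62  71  79 101 129 133 118 107 114 126 139]
 [ 19  19  19  17  23  52  82  83  76  72  75  97 110 106 103 109 119 128]
 [ 18  18  19  17  29  71 107  98  79  69  61  65  80  90  99 104 112 118]
 [ 18  19  19  19  34  80 120 111  84  71  65  60  67  81  94 106 114 122]
 [ 19  19  17  19  38  87 130 130 104  83  73  72  78  88 101 119 131 140]
 [ 19  19  19  21  41  94 139 151 134 104  82  86  99 104 119 139 150 155]
 [ 18  18  19  21  41  92 14
[... 1187 characters left out ...]
7  18]
 [ 91 107 111  98  76  64  65  66  70  70  69  67  67  87 121 135 112  68  31  19  19  18  19  19]
 [ 76  93 110 109  91  74  69  69  69  68  72  84  93 109 130 123  88  46  23  17  19  18  18  19]
 [ 64  79 108 116 102  79  66  64  65  72  96 123 133 132 121  95  56  29  19  19  20  20  19  19]
 [ 59  73 102 117 106  81  72  82  91 105 130 146 143 127  98  62  34  19  19  19  19  20  20  21]
 [ 56  69  96 113 111 100 105 123 131 136 139 133 116  91  62  36  23  19  19  19  19  18  19  24]
 [ 63  81 104 116 116 121 131 139 138 130 114  97  74  50  33  22  19  18  18  18  19  19  20  25]
 [ 86 103 116 114 108 115 117 114 105  92  74  56  40  27  22  19  18  18  18  19  20  19  18  21]]
```

Call:
servo_tool([
  [[1, 0, 0, 0, 0, 0, 0], [1, 0, 0, 0, 0, 0, 0]],
])

```text
t: 14.38
ee_pos: [545.4, -10.9, 175.1]
orientation: [2.219, 2.224, 0.0]
ft_force: [-0.1, -0.9, -1.1]
width: 38.2
grasp_force: 29.9
```

```bash
cat > rd.py <<'E'
from h import *
F=[];M=[];Z=[]
for i in range(5):
    vision.get_image('side');o=readout.get_obs();F.append(o['ft_force']);M.append(o['moment']);Z.append(o['ee_pos'])
print(o['t'],np.mean(Z,0).round(2),np.mean(F,0).round(2),np.mean(M,0).round(3),np.std(M,0).round(3))
E
python3 rd.py
```

```text
14.6333 [545.42 -10.91 175.09] [ 0.51 -0.83 -1.27] [-0.037 -0.023 -0.034] [0.019 0.01  0.029]
```

Call:
servo_tool([
  [[1, 0, 0, 0.05, 0, 0, 0], [1, 0, 0, 0, 0, 0, 0], [1, 0, 0, 0, 0, 0, 0], [1, 0, 0, 0, 0, 0, 0]],
])

```text
t: 14.97
ee_pos: [545.2, -10.8, 177.0]
orientation: [-2.219, -2.224, 0.0]
ft_force: [-0.6, -0.5, -2.7]
width: 38.0
grasp_force: 29.8
```

```bash
python3 rd.py
```

```text
15.2167 [545.29 -10.89 176.99] [ 0.21 -0.32 -2.53] [-0.063  0.052 -0.009] [0.025 0.023 0.034]
```

Call:
servo_tool([
  [[1, 0, 0, -0.02, 0, 0, 0], [1, 0, 0, 0, 0, 0, 0], [1, 0, 0, 0, 0, 0, 0], [1, 0, 0, 0, 0, 0, 0]],
])

```text
t: 15.55
ee_pos: [545.4, -10.9, 176.3]
orientation: [-2.219, -2.224, 0.0]
ft_force: [0.1, 0.3, -2.3]
width: 37.9
grasp_force: 29.8
```

```bash
python3 rd.py
```

```text
15.8 [545.39 -10.91 176.28] [ 0.12 -0.21 -2.45] [-0.022  0.037  0.009] [0.028 0.025 0.022]
```

Call:
servo_tool([
  [[1, 0, 0, -0.01, 0, 0, 0], [1, 0, 0, 0, 0, 0, 0], [1, 0, 0, 0, 0, 0, 0], [1, 0, 0, 0, 0, 0, 0]],
])

```text
t: 16.13
ee_pos: [545.4, -10.9, 175.9]
orientation: [2.219, 2.224, 0.0]
ft_force: [-0.4, -0.1, -1.7]
width: 38.1
grasp_force: 29.8
```

```bash
python3 rd.py
```

```text
16.3833 [545.42 -10.92 175.9 ] [ 0.47 -0.07 -1.92] [-0.022  0.043 -0.031] [0.021 0.033 0.034]
```

Call:
servo_tool([
  [[1, 0, 0, 0.018, 0, 0, 0], [1, 0, 0, 0, 0, 0, 0], [1, 0, 0, 0, 0, 0, 0], [1, 0, 0, 0, 0, 0, 0]],
])

```text
t: 16.72
ee_pos: [545.4, -10.9, 176.6]
orientation: [-2.219, -2.224, 0.0]
ft_force: [0.6, 0.6, -2.6]
width: 38.0
grasp_force: 29.8
```

```bash
python3 rd.py
python3 - <<'E'
from h import *
np.set_printoptions(linewidth=200)
t=shot('top','t10');s=shot('side','s10');H=plane('top',219.63,217.31,112)[:2];z=92.6
for r in(22.5,26.5):
  for nm,v in(('+y',(0,1)),('+y+x',(.7,.7)),('+y-x',(-.7,.7))): print(r,nm,proj('top',[*(H+r*np.array(v)),z])[0].round(2),end=' ')
  print()
t2=np.load('pics/t2.npy')
# saturation tells brass (high) from steel (low)
S=lambda im:cv2.cvtColor(im,cv2.COLOR_RGB2HSV)[...,1]
print('top sat');print(S(t)[208:230,206:219]);print('before');print(S(t2)[214:222,206:219])
print('top gray');print(cv2.cvtColor(t,cv2.COLOR_RGB2GRAY)[208:230,206:219])
S2=np.array([550.7,124.1]);d=np.array([657,436.]);d/=np.linalg.norm(d);l=np.array([-d[1],d[0]])
for r in(22.5,26.5):
  for nm,v in(('right',l),('left',-l)): print(r,nm,proj('side',[*(S2+r*v),z])[0].round(1),end='  ')
print();print('side sat left');print(S(s)[299:309,386:402]);print('right');print(S(s)[302:314,414:430])
E
```

```text
16.9667 [545.36 -10.9  176.57] [-0.25  0.28 -2.59] [-0.04   0.068 -0.004] [0.031 0.032 0.027]
22.5 +y [212.24 218.97] 22.5 +y+x [214.98 212.96] 22.5 +y-x [214.75 224.94] 
26.5 +y [210.68 218.99] 26.5 +y+x [213.91 211.91] 26.5 +y-x [213.63 226.02] 
top sat
[[ 15  21  20   7  17  33  12  12  71 130 167 181 122]
 [ 18  22  23  20  22  23   0  96 170 184 187 174 103]
 [ 12  23  22  22  11  10  87 164 182 183 165 127  48]
 [ 22  12  23  21  12  78 171 180 163 132  97  44  27]
 [ 22  11  12  11  44 159 180 162 112  45  10  12  27]
 [ 31  21  32   0 145 182 172 123  40   2   2  12  26]
 [ 12  12  11 105 179 185 148  66   5   4   2  12  26]
 [ 11  22  11 125 180 174 108  22   4   2   2  18  27]
 [ 11  12  10 150 183 148  61   3   4   2   3  20  26]
 [ 21  11  31 162 183 116  18   3   4   5   3  18  26]
 [ 12   0  41 170 170  96  32  10   6   2   5  18  24]
 [  0  11  90 171 161  87  65  24   2   0   5  21  25]
 [ 22  24  75 172 163  90  80  70   9   4   6  24  25]
 [ 33  22  83 172 177 102  80 100  25   4   3  25  25]
 [ 21  22  62 172 182 112  71 134  86  22   9  27  25]
 [ 21  11  20 154 1
[... 2933 characters left out ...]
  64  89  78   0  27  26  27]
 [  7   8   8   6  34 105 130 102  44  54  92 104  62  26  26  24]
 [  5   3   9   7  36 117 141 118  59  52  96 116  95  24  38  24]
 [  6   9  10  10  28 111 145 123  71  49  92 116 111  49  12  38]
 [  6   6   7   4  36 108 144 124  74  39  83 119 120  55  12  27]
 [  7  10  10   4  57 118 136 116  66  34  94 131 129  83  13  38]
 [  3   7   4  30  87 127 120  90  45  60 121 143 140  95  13  24]
 [ 10   4  22  72 112 120  94  54  26  91 140 150 143  95  13  27]
 [  4  22  56  94 103  85  49  23  58 126 150 151 144  64  13  13]
 [ 35  69  84  80  60  24  14  53 119 144 153 151 125  24  27  26]
 [ 62  76  64  31  11  17  62 120 145 151 153 144 102  12  40  26]]
```

In both views the ring is about 1 mm off toward −x/+y. A last small correction of (+1.2,−0.5) mm, then a re-check of force and symmetry.

Call:
servo_tool([
  [[1, 0.03, -0.012, 0, 0, 0, 0], [1, 0, 0, 0, 0, 0, 0], [1, 0, 0, 0, 0, 0, 0], [1, 0, 0, 0, 0, 0, 0]],
])

```text
t: 17.4
ee_pos: [546.6, -11.4, 176.6]
orientation: [-2.219, -2.224, 0.0]
ft_force: [-0.4, 0.2, -3.0]
width: 37.9
grasp_force: 29.8
```

```bash
python3 rd.py
python3 - <<'E'
from h import *
np.set_printoptions(linewidth=200)
S=lambda im:cv2.cvtColor(im,cv2.COLOR_RGB2HSV)[...,1]
s=S(shot('side','s11'));t=S(shot('top','t11'))
print('left',s[303:306,386:402],'right',s[306:310,414:430]);print(t[210:228:2,208:219])
o=readout.get_obs();print(o['width'],o['grasp_force'])
im=np.load('pics/t11.npy');hsv=cv2.cvtColor(im,cv2.COLOR_RGB2HSV);w=((hsv[...,2]>170)&(hsv[...,1]<40)).astype(np.uint8);w[:165]=0;w[200:]=0;w[:,:100]=0;w[:,188:]=0
c=max(cv2.findContours(w,0,1)[0],key=cv2.contourArea);print('lamp bar',cv2.minAreaRect(c))
E
```

```text
17.65 [546.57 -11.39 176.58] [ 0.12  0.09 -2.45] [-0.051  0.052  0.011] [0.038 0.031 0.026]
left [[ 24  28  39 106 101  58   4  12  51 119 112  58   5   7   7   9]
 [ 27  26  70 119 119  79  13  17  15  95  98  43   3   7   4   6]
 [ 28  12 106 142 143 124  79  22  37 106 107  42   0   6   6   5]] right [[  6   6  10  11  28 105 129  79  42 103 138 145 133  57  27  38]
 [  6   3   7   7  37 105 119  60  26  99 137 147 132  80  26  27]
 [  7   7   7   8  57 115 106  40  33 101 139 147 139  87  24  26]
 [  7   7   4  33  86 113  79  23  45 115 142 150 146  90  13  38]]
[[ 23  35  23  31  93 168 180 164 139  92  42]
 [ 21  11  60 156 180 163 109  36   2   8  22]
 [ 24 100 175 184 146  70   5   2   3   9  26]
 [ 10 149 182 148  55   3   2   2   2  14  25]
 [ 68 179 184 116  43  13   4   2   3  19  26]
 [ 83 176 181 107  59  55  11   4   5  19  26]
 [ 36 173 187 131  48 111  88  17   9  22  25]
 [ 11 125 182 171 120  60 123 141  79  35  31]
 [  0  12  89 171 176 131  49  55  52  36  34]]
37.62197824609836 29.813858550041914
lamp bar ((169.14999389648438, 178.94998168945312), (4.427187919616699, 32.57145690917969), 71.56504821777344)
```

The gaps around the spindle are now symmetric, there is no contact force, the handles are squeezed to 38 mm and the lamp bar hasn't moved. Handing in.

```bash
python3 -c "
from workcell import close_job
print(close_job())"
```

```text
the job is handed in; nothing more can be done
None
```

The job is handed in at about 18 s of the 61 s allowed: the lamp is seated at its stop, and the pliers are held squeezed (38 mm over the handles) with the spread ring level around the groove, about 0.4 mm clear of the bearing face with no contact force.

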